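Find the fullest salt tin by feel and hold it up for labelling

ROBOT

A 6-joint arm with a two-finger parallel gripper is mounted at the origin on the work surface. World frame = base frame: x ahead of the robot, y to its left, z up, the work surface at z = 0. Lengths are in m, angles in rad, forces in N, time in s.
With the tool pointing down it reaches from about 0.325 to 0.9 m from the base axis. Payload 6.1 kg.
Tool frame: the origin (TCP) lies at the very end of the fingers, on their centre line; the grasp point (between the pads) lies 19 mm behind it; z points along the fingers, y is the direction in which the jaws open and shut (so a half turn about z gives the same grasp; the last joint's range is limited). The gripper opens to 87 mm and grips with 3 to 60 N. Pads are 19 mm wide; open, the fingers measure 117 mm over their backs; the gripper's body (75 mm by 190 mm) begins 51 mm behind the grasp point.
Start: joints at [1.017, 0.22, 1.526, -0, 1.395, -0.126], TCP at [0.259, 0.569, 0.223] pointing down, gripper open.
Joint ranges: [-2.98, 2.98], [-0.91, 2.08], [0.09, 2.57], [-1.24, 4.39], [0.2, 2.65], [-2.68, 2.68]. Speed limits (rad/s): [2.57, 2.57, 3.01, 3.14, 3.14, 3.14].

INTERFACE

Orientations are given as a rotation vector (axis times angle).
In Python, from bench import r gives the robot as it stands.
- The arm moves only by the shell command python3 -m pendant 'ROWS' [FORCE]. ROWS is JSON, one flat list of numbers, 5 for each row, row after row: the shift along the tool's x, y, z in units of 40 mm (1.0 is 40 mm), then the turn about the tool's z in units of 6 degrees (1.0 is 6 degrees), then the closure, from -1 (fully open) to 1 (shut). In form: [dx, dy, dz, spin, grip, dx, dy, dz, spin, grip, ...]. A call has 1 to 5 rows; each row shifts and turns the commanded pose from where the row before left it, along the tool's axes as they then stand; what a row does not reach is not made up. A row lasts 1/12 s, in which the tool goes at most 41.7 mm and 7.16 degrees, less where a joint would pass 70% of its speed; a pose out of reach is approached as far as the arm can. A call is refused whole if a number of a shift passes 1 or a number of a turn 1, either way. A call with a gripper value outside its range is refused whole. The fingers move at their own pace and stop on an object; FORCE is the grip in N (left out, the last holds). Time passes only in rows, so rows that do not move let the fingers close. It gives the time, the measured TCP pose, the force and the opening at its end, in the units of the state.
- r.read_state(): the state, without advancing time (a new reading comes with each control period).
- r.get_image(name): name is "scene" or "top" or "wrist"; returns a dict with "pixels" (480x640x3 uint8, red, green, blue), "fov_y" (degrees; the focal length in pixels is half the picture's height over the tangent of half this angle, whatever the lens; pixels are square), "cx", "cy" (the principal point, pixels), "rvec" (rotation vector, rad) and "tvec" (3), from world to camera coordinates, as OpenCV has them. Camera axes: x right, y down, z forward; pixel columns grow to the right and rows downward; lengths in m; the calibration is good to about 2 mm. A picture is of the moment at which its call begins. There is no depth.
- r.finish_job(): hands the job in, once; it reports no verdict.
Trained networks look in the newest picture that a camera, given by its name, has taken for a name from the list of things; names that differ only in an ending like _2 or _b are one class to them, and where a whole thing is asked for, a point or a joint stands for the part that bears it (a point fixed in the world has none). Each returns a list of dicts, best first, with "confidence" (0 to 1); they miss things now and then, are a little off and sometimes report something else, mostly with a low value. They report only what shows in the picture. A call takes as long as a camera call.
- r.find_in(target, camera): "xy" ([column, row] in pixels, amid what is visible of it).
- r.masks_of(target, camera): "region" (480x640 bool, what is visible of it) and "xy" ([column, row] in pixels, amid what is visible of it).
The state is a dict: "clock": time; "joints": joint angles; "joint_velocities": joint speeds; "tau": joint torques, N m; "ee_pos": TCP position; "orientation": TCP orientation; "ft_force": force on the tool from outside, world axes, zero at the start; "wrist_torque": the same for the moment, N m; "opening": opening from 0.0 (shut) to 1.0 (fully open).
Only numpy, scipy, OpenCV 4.12 (cv2) and the standard library are available. Lean on these libraries where they do the work, as an engineer would, in place of code of your own. Each camera call takes 0.05 s, during which the arm holds its last target.

TASK

Get the fullest of three identical salt tins ready for the cook to label. First slide the roll of masking tape up off its post, lay it flat on the white chopping board (lower it until it rests there before letting go) and let go; then heft the three tins on the tray one after another, going from the robot's left to its right: lift each a few centimetres straight up from its place for about a second, feel its weight, and stand it back upright on the tray. Finish while holding the heaviest tin up in the gripper, upright, still and with its underside about 15 cm above the tray (the program ends without putting it down), the other two standing on the tray, the tape still on the board, and the glass bowl, small white dish and cup left alone.

Things in the scene. Friction and masses are not known exactly. Their poses are not given: they have to be found in the camera images.
- tin_a: closed steel tin, one of three that look exactly alike: plain upright cylinder 60 mm in diameter, 110 mm tall, smooth straight sides. Origin at the centre of its underside, z up its axis. It stands at one of the three places on the tray; which tin stands where changes each time. Its weight is hidden, 180 to 510 g; the heaviest tin is always at least 100 g heavier than the other two. Holding any tin takes a grip of 15 to 30 N
- tin_b: closed steel tin, one of three that look exactly alike: plain upright cylinder 60 mm in diameter, 110 mm tall, smooth straight sides. Origin at the centre of its underside, z up its axis. It stands at one of the three places on the tray; which tin stands where changes each time. Its weight is hidden, 180 to 510 g; the heaviest tin is always at least 100 g heavier than the other two. Holding any tin takes a grip of 15 to 30 N
- tin_c: closed steel tin, one of three that look exactly alike: plain upright cylinder 60 mm in diameter, 110 mm tall, smooth straight sides. Origin at the centre of its underside, z up its axis. It stands at one of the three places on the tray; which tin stands where changes each time. Its weight is hidden, 180 to 510 g; the heaviest tin is always at least 100 g heavier than the other two. Holding any tin takes a grip of 15 to 30 N
- tray: shallow black plastic serving tray fixed to the counter, 150 mm (its x) by 370 mm (its y), floor 4 mm thick, rim 14 mm high and 4 mm thick. Origin at the centre of its underside on the counter, z up. The three tins stand in a row along its y axis
- place_left (a point): place of the left tin (tray's +y end, towards the robot's left, world +y): the point on the tray floor under the tin's centre, 118 mm from the middle place
- place_middle (a point): place of the middle tin: centre of the tray floor
- place_right (a point): place of the right tin (tray's -y end, towards the robot's right, world -y): on the tray floor, 118 mm from the middle place
- roll: roll of beige masking tape, a ring 64 mm outer diameter, 29 mm hole, 36 mm high, 90 g, rigid. Origin at the centre of its underside, z along its axis. It starts threaded on the post, axis upright, its underside resting on the post's foot 12 mm above the counter; it slides off freely straight up; a grip of 10 to 25 N across its outside holds it
- post: fixed upright steel post for tape rolls: square foot 80 by 80 mm and 12 mm thick, pin 16 mm in diameter standing on its centre, top 76 mm above the counter. Origin at the centre of the foot's underside, z up
- post_top (a point): centre of the top end of the post's pin, 76 mm above the counter
- board: white plastic chopping board fixed to the counter, 160 mm (its x) by 220 mm (its y), 14 mm thick. Origin at the centre of its underside, z up
- board_top (a point): centre of the board's upper face, 14 mm above the counter
- bowl: bystander: glass bowl, 130 mm in diameter, 55 mm tall, beyond the tray; origin at the centre of its underside
- ramekin: bystander: small white ceramic baking dish, 76 mm in diameter, 40 mm tall; origin at the centre of its underside
- cup: bystander: steel cup, 70 mm in diameter, 70 mm tall; origin at the centre of its underside

How it is judged:
On the way, in this order (a step that is already met when the one before it is completed fails the run):
1. the tape roll is set down flat on the chopping board, still in the gripper (x of roll in the frame of board between -0.075 and 0.075 m and y of roll in the frame of board between -0.105 and 0.105 m and angle between the z axis of roll and the z axis of board, either way round below 0.15 rad and z of roll in the frame of board below 0.055 m and contact force between roll and board above 0.05 N and contact force between the fingers and roll above 0.3 N), for 0.04 s.
2. the tape roll is let go and rests flat on the board (x of roll in the frame of board between -0.075 and 0.075 m and y of roll in the frame of board between -0.105 and 0.105 m and angle between the z axis of roll and the z axis of board, either way round below 0.15 rad and z of roll in the frame of board below 0.055 m and contact force between the fingers and roll below 0.1 N and linear speed of roll below 0.03 m/s), for 0.2 s.
3. the tin from the left place is lifted clear of the tray in the gripper (((z of tin_a in the frame of tray above 0.02 m and horizontal distance between tin_a and place_left below 0.055 m and contact force between the fingers and tin_a above 0.5 N) or (z of tin_b in the frame of tray above 0.02 m and horizontal distance between tin_b and place_left below 0.055 m and contact force between the fingers and tin_b above 0.5 N) or (z of tin_c in the frame of tray above 0.02 m and horizontal distance between tin_c and place_left below 0.055 m and contact force between the fingers and tin_c above 0.5 N))), for 0.2 s.
4. the tin from the middle place is lifted clear of the tray in the gripper (((z of tin_a in the frame of tray above 0.02 m and horizontal distance between tin_a and place_middle below 0.055 m and contact force between the fingers and tin_a above 0.5 N) or (z of tin_b in the frame of tray above 0.02 m and horizontal distance between tin_b and place_middle below 0.055 m and contact force between the fingers and tin_b above 0.5 N) or (z of tin_c in the frame of tray above 0.02 m and horizontal distance between tin_c and place_middle below 0.055 m and contact force between the fingers and tin_c above 0.5 N))), for 0.2 s.
5. the tin from the right place is lifted clear of the tray in the gripper (((z of tin_a in the frame of tray above 0.02 m and horizontal distance between tin_a and place_right below 0.055 m and contact force between the fingers and tin_a above 0.5 N) or (z of tin_b in the frame of tray above 0.02 m and horizontal distance between tin_b and place_right below 0.055 m and contact force between the fingers and tin_b above 0.5 N) or (z of tin_c in the frame of tray above 0.02 m and horizontal distance between tin_c and place_right below 0.055 m and contact force between the fingers and tin_c above 0.5 N))), for 0.2 s.
At the end, for the whole second after the job is handed in: The heaviest tin is held still in the fingers, upright within 0.25 rad, underside over 110 mm above the counter; the two lighter ones (each presses on the tray with under 3.4 N, the heaviest with more) stand upright and untouched on the tray; the roll lies flat on the board, untouched (((height (world z) of tin_a above 0.11 m and angle between tin_a's own z axis and vertical below 0.25 rad and contact force between the fingers and tin_a above 1 N and linear speed of tin_a below 0.03 m/s and (angle between tin_b's own z axis and vertical below 0.1 rad and z of tin_b in the frame of tray below 0.008 m and x of tin_b in the frame of tray between -0.06 and 0.06 m and y of tin_b in the frame of tray between -0.175 and 0.175 m and contact force between the fingers and tin_b below 0.1 N and contact force between tray and tin_b below 3.4 N) and (angle between tin_c's own z axis and vertical below 0.1 rad and z of tin_c in the frame of tray below 0.008 m and x of tin_c in the frame of tray between -0.06 and 0.06 m and y of tin_c in the frame of tray between -0.175 and 0.175 m and contact force between the fingers and tin_c below 0.1 N and contact force between tray and tin_c below 3.4 N)) or (height (world z) of tin_b above 0.11 m and angle between tin_b's own z axis and vertical below 0.25 rad and contact force between the fingers and tin_b above 1 N and linear speed of tin_b below 0.03 m/s and (angle between tin_a's own z axis and vertical below 0.1 rad and z of tin_a in the frame of tray below 0.008 m and x of tin_a in the frame of tray between -0.06 and 0.06 m and y of tin_a in the frame of tray between -0.175 and 0.175 m and contact force between the fingers and tin_a below 0.1 N and contact force between tray and tin_a below 3.4 N) and (angle between tin_c's own z axis and vertical below 0.1 rad and z of tin_c in the frame of tray below 0.008 m and x of tin_c in the frame of tray between -0.06 and 0.06 m and y of tin_c in the frame of tray between -0.175 and 0.175 m and contact force between the fingers and tin_c below 0.1 N and contact force between tray and tin_c below 3.4 N)) or (height (world z) of tin_c above 0.11 m and angle between tin_c's own z axis and vertical below 0.25 rad and contact force between the fingers and tin_c above 1 N and linear speed of tin_c below 0.03 m/s and (angle between tin_a's own z axis and vertical below 0.1 rad and z of tin_a in the frame of tray below 0.008 m and x of tin_a in the frame of tray between -0.06 and 0.06 m and y of tin_a in the frame of tray between -0.175 and 0.175 m and contact force between the fingers and tin_a below 0.1 N and contact force between tray and tin_a below 3.4 N) and (angle between tin_b's own z axis and vertical below 0.1 rad and z of tin_b in the frame of tray below 0.008 m and x of tin_b in the frame of tray between -0.06 and 0.06 m and y of tin_b in the frame of tray between -0.175 and 0.175 m and contact force between the fingers and tin_b below 0.1 N and contact force between tray and tin_b below 3.4 N))) and x of roll in the frame of board between -0.075 and 0.075 m and y of roll in the frame of board between -0.105 and 0.105 m and angle between the z axis of roll and the z axis of board, either way round below 0.15 rad and z of roll in the frame of board below 0.055 m and contact force between the fingers and roll below 0.1 N); the arm keeps its last pose, push and grip.
It fails at once if the bowl is shoved or lifted by more than 25 mm (distance of bowl from where it was at the start of the episode above 0.025 m).
It fails at once if the ramekin is shoved or lifted by more than 25 mm (distance of ramekin from where it was at the start of the episode above 0.025 m).
It fails at once if the cup is shoved or lifted by more than 25 mm (distance of cup from where it was at the start of the episode above 0.025 m).
It fails at once if a tin is tipped over (angle between any of tin_a, tin_b, tin_c's own z axis and vertical above 0.7 rad).
It also fails if it takes over 72 s, if anything falls off the work surface, if the arm or the gripper's body presses on something with over 40 N, if the wrist force passes 120 N, or if a joint passes its speed limit or range.

## Working session

There is one attempt and no reset: what is moved stays moved. The work goes in short steps, Python scripts to look and compute and a shell command to move; the robot and the scene stay as the last step left them, time stands still between calls to the robot, and variables do not carry over. Pictures are saved under pics/ and viewed, and the job is handed in when it is done.

```bash
ls; mkdir -p pics
cat > h.py <<'E'
import numpy as np, cv2
from bench import r
def cam(name):
    return r.get_image(name)
def ray(im,uv):
    f=240/np.tan(np.radians(im["fov_y"])/2)
    R=cv2.Rodrigues(np.array(im["rvec"],float))[0]; t=np.array(im["tvec"],float)
    d=R.T@np.array([(uv[0]-im["cx"])/f,(uv[1]-im["cy"])/f,1.]); o=-R.T@t
    return o,d
def atz(im,uv,z):
    o,d=ray(im,uv); return o+d*(z-o[2])/d[2]
def proj(im,P):
    f=240/np.tan(np.radians(im["fov_y"])/2)
    R=cv2.Rodrigues(np.array(im["rvec"],float))[0]; t=np.array(im["tvec"],float)
    c=R@np.array(P,float)+t
    return np.array([f*c[0]/c[2]+im["cx"],f*c[1]/c[2]+im["cy"]])
def save(im,n): cv2.imwrite("pics/"+n+".png",np.ascontiguousarray(im["pixels"][:,:,::-1]))
E
python3 - <<'E'
from h import *
np.set_printoptions(precision=4,suppress=True)
s=r.read_state(); print(s)
for n in ["top","scene","wrist"]:
    im=cam(n); save(im,n+"0"); print(n,im["fov_y"],im["cx"],im["cy"],im["rvec"],im["tvec"])
E
```

```text
pics
{'clock': 0.0, 'joints': array([ 1.0169,  0.2212,  1.5276, -0.    ,  1.3947, -0.1261]), 'joint_velocities': array([-0.0005, -0.0004, -0.0005,  0.0005,  0.    , -0.0012]), 'tau': array([ -0.0013, -49.4609, -38.7377,   0.0699,   0.0568,  -0.0001]), 'ee_pos': array([0.259 , 0.5682, 0.2215]), 'orientation': array([-0.6667, -3.0694,  0.0028]), 'ft_force': array([0.1517, 0.5835, 0.237 ]), 'wrist_torque': array([-0.0381, -0.003 ,  0.0053]), 'opening': 0.9998278679124131}
top 57.30603744993615 312.3692096546989 240.2283569619556 [ 2.1798 -2.1584  0.1559] [-0.0575  0.6012  0.9801]
scene 48.9815396531865 326.8898509626844 240.06520992591265 [ 2.1563  0.5618 -0.298 ] [-0.5226 -0.1139  1.347 ]
wrist 64.58361167345352 322.95331281563426 241.1479105842929 [-2.4377 -1.5688 -0.2195] [-0.6239 -0.0328  0.3896]
```

View pics/top0.png

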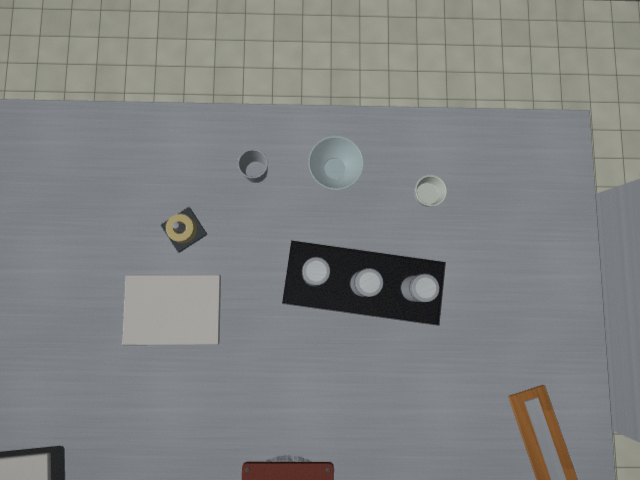

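View pics/scene0.png

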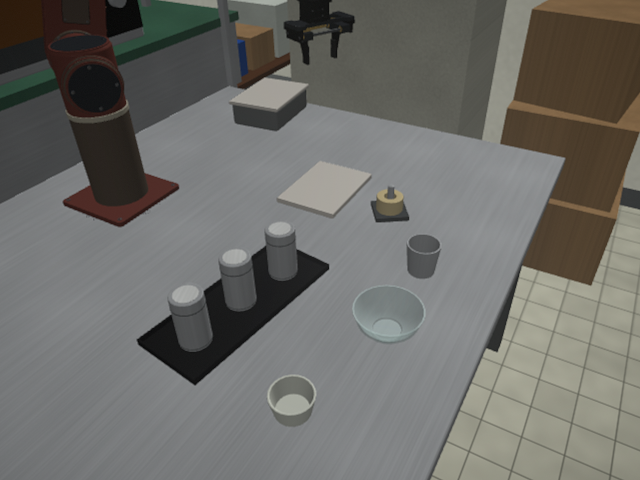

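View pics/wrist0.png

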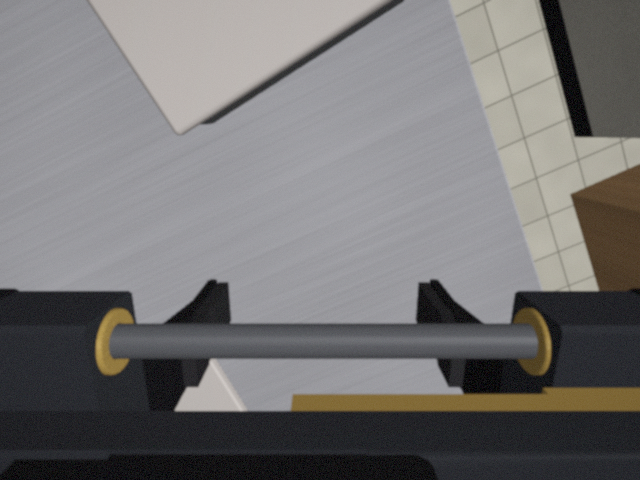

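The top view shows the board at (171,310), the roll on its post at (180,228), the tray with tins at about (316,271), (369,283) and (425,288), the cup at (253,167), the bowl at (336,164) and the dish at (430,191). The arm itself isn't visible there, so I'll check the projections.

```bash
cat > m.py <<'E'
from h import *
np.set_printoptions(precision=4,suppress=True)
ims={}
for c in ["top","scene"]:
    ims[c]=cam(c)
    print(c,"tcp proj",proj(ims[c],r.read_state()["ee_pos"]),"base",proj(ims[c],[0,0,0]))
    for t in ["roll","post","board","tray","tin_a","bowl","ramekin","cup"]:
        for d in r.masks_of(t,c)[:4]:
            if d["confidence"]<.3: continue
            m=d["region"].astype(np.uint8); ys,xs=np.nonzero(m)
            (rc,sz,an)=cv2.minAreaRect(np.c_[xs,ys].astype(np.float32))
            print(c,t,round(d["confidence"],2),np.array(d["xy"]),m.sum(),"bbox",xs.min(),xs.max(),ys.min(),ys.max(),"rect",np.array(rc),np.array(sz),round(an,1))
            np.save(f"pics/mask_{c}_{t}_{int(d['xy'][0])}.npy",m)
E
python3 m.py
```

```text
top tcp proj [-36.3038 415.4551] base [286.5842 509.6201]
top roll 0.63 [184.5 233.2] 537 bbox 166 196 215 241 rect [181. 228.] [26. 30.] 90.0
top post 0.86 [186.2 226.2] 564 bbox 161 206 208 252 rect [183.509  229.4585] [34.1278 34.6085] 57.3
top board 0.73 [170.7 311.1] 6701 bbox 122 220 275 344 rect [171.  309.5] [69. 98.] 90.0
top tray 0.97 [352.2 288.7] 7573 bbox 283 445 242 324 rect [364.5872 282.8069] [158.3557  64.3956] 8.4
top tin_a 0.89 [421.4 287.2] 851 bbox 401 438 275 301 rect [419.5 288. ] [26. 37.] 90.0
top tin_a 0.82 [313.8 272.7] 653 bbox 302 329 257 286 rect [315.75 271.25] [26.8701 28.9914] 45.0
top tin_a 0.79 [368.6 282.5] 747 bbox 350 382 269 296 rect [366.  282.5] [27. 32.] 90.0
top ramekin 0.74 [431.6 189. ] 770 bbox 415 446 175 205 rect [430.5 190. ] [30. 31.] 90.0
top cup 0.72 [254.8 164.8] 841 bbox 238 268 149 182 rect [253.  165.5] [33. 30.] 90.0
scene tcp proj [320.1384  59.1498] base [122.4856 195.5289]
scene roll 0.92 [387.6 204.5] 587 bbox 376 403 190 215 rect [389.5 202.5] [25. 27.] 90.0
scene post 0.67 [389.2 216.7] 453 bbox 370 408 184 222 rect [386.
[... 245 characters left out ...]
0.5
scene tray 0.63 [389.3 215.6] 453 bbox 370 408 185 222 rect [387.3 205.9] [39.2122 32.8877] 71.6
scene tin_a 0.82 [190.3 316.4] 2261 bbox 167 211 284 351 rect [190.7346 317.5269] [67.5335 37.4504] 74.7
scene tin_a 0.76 [281.7 249.9] 1581 bbox 265 295 220 280 rect [280.8415 250.0732] [59.9643 29.9269] 83.7
scene tin_a 0.55 [237.5 277.7] 1873 bbox 218 254 248 311 rect [237.1351 279.3108] [63.7868 32.7154] 80.5
scene bowl 0.73 [387.5 313.9] 3400 bbox 351 424 286 344 rect [387.5 315. ] [58. 73.] 90.0
scene ramekin 0.6 [290.6 399.5] 1966 bbox 267 315 375 426 rect [289.6321 400.0377] [47.1147 51.9223] 15.9
scene cup 0.65 [423.5 252.5] 1293 bbox 406 440 234 279 rect [423.  256.5] [45. 34.] 90.0
```

```bash
cat > fit.py <<'E'
from h import *
import glob,sys
from scipy.optimize import minimize
np.set_printoptions(precision=4,suppress=True)
ims={c:cam(c) for c in ["top","scene"]}
def box(lx,ly,z0,z1):
    return np.array([[a*lx/2,b*ly/2,z] for a in(-1,1) for b in(-1,1) for z in(z0,z1)])
def cyl(rad,z0,z1):
    a=np.linspace(0,2*np.pi,48,endpoint=False)
    return np.array([[rad*np.cos(t),rad*np.sin(t),z] for t in a for z in(z0,z1)])
S=4
def sil(im,pts,p):
    c,s=np.cos(p[2]),np.sin(p[2])
    P=pts@np.array([[c,s,0],[-s,c,0],[0,0,1]])+[p[0],p[1],0]
    uv=np.array([proj(im,q) for q in P]).astype(np.float32)
    h=cv2.convexHull(uv)
    m=np.zeros((480*S,640*S),np.uint8)
    cv2.fillConvexPoly(m,np.round((h+0.5)*S*16).astype(np.int32),1,cv2.LINE_8,4)
    return m
def fit(name,pts,masks,p0,yaw=True):
    big={c:cv2.resize(m,None,fx=S,fy=S,interpolation=cv2.INTER_NEAREST) for c,m in masks.items()}
    def cost(q):
        p=[q[0],q[1],q[2] if yaw else 0]; e=0
        for c,m in big.items():
            s=sil(ims[c],pts,p); e+=1-(s&m).sum()/max(1,(s|m).sum())
        return e
    n=3 if yaw else 2
    x0=np.array(p0[:n],float)
    sim=np.vstack([x0]+[x0+d for d in np.diag([.015,.015,.1][:n])])
    o=minimize(cost,x0,method="Nelder-Mead",options=dict(initial_simplex=sim,xatol=2e-4,fatol=1e-4))
    print(name,list(masks),o.x,"cost",round(o.fun,3)); return o.x
def masks(t,uvtop=None):
    pass
L=lambda f:np.load("pics/mask_"+f+".npy")
def G(im,uv,z): return atz(im,uv,z)[:2]
T=ims["top"]
import os
print([f for f in os.listdir("pics") if f.endswith("npy")])
def do(name,pts,ft,fs,z,uv,yaw0,yaw):
    p0=[*G(T,uv,z),yaw0]; print(name,"p0",np.array(p0))
    d={}
    if ft: d["top"]=L(ft)
    if fs: d["scene"]=L(fs)
    fit(name,pts,d,p0,yaw)
    if len(d)==2:
        for c in d: fit(name,pts,{c:d[c]},p0,yaw)
do("tray",box(.15,.37,0,.014),"top_tray_352","scene_tray_229",.014,(364.6,282.8),-.1,True)
do("board",box(.16,.22,0,.014),"top_board_170","scene_board_324",.014,(171,309.5),0,True)
do("rollx",cyl(.032,.012,.048),"top_roll_184","scene_roll_387",.048,(180,228),0,False)
do("tinR",cyl(.03,.004,.114),"top_tin_a_421","scene_tin_a_190",.06,(419,288),0,False)
do("tinM",cyl(.03,.004,.114),"top_tin_a_368","scene_tin_a_237",.06,(366,282),0,False)
do("tinL",cyl(.03,.004,.114),"top_tin_a_313","scene_tin_a_281",.06,(316,271),0,False)
do("cup",cyl(.035,0,.07),"top_cup_254","scene_cup_423",.04,(253,166),0,False)
do("ram",cyl(.038,0,.04),"top_ramekin_431","scene_ramekin_290",.04,(430.5,190),0,False)
print("bowl",G(T,(336,164),.055))
print("post corners",[G(T,u,.012) for u in [(190,207.5),(207,233),(179,252),(161.5,228)]])
E
python3 fit.py
```

```text
['mask_scene_tray_229.npy', 'mask_scene_tin_a_190.npy', 'mask_top_tin_a_421.npy', 'mask_scene_board_324.npy', 'mask_scene_bowl_387.npy', 'mask_top_ramekin_431.npy', 'mask_scene_roll_387.npy', 'mask_top_post_186.npy', 'mask_top_board_170.npy', 'mask_scene_tin_a_237.npy', 'mask_top_tin_a_313.npy', 'mask_scene_tin_a_281.npy', 'mask_scene_cup_423.npy', 'mask_scene_ramekin_290.npy', 'mask_top_cup_254.npy', 'mask_scene_post_389.npy', 'mask_top_roll_184.npy', 'mask_top_tin_a_368.npy', 'mask_scene_tray_389.npy', 'mask_top_tray_352.npy']
tray p0 [ 0.5052 -0.1756 -0.1   ]
tray ['top', 'scene'] [ 0.5073 -0.175  -0.1284] cost 0.615
tray ['top'] [ 0.5061 -0.1746 -0.1322] cost 0.255
tray ['scene'] [ 0.5079 -0.175  -0.1267] cost 0.355
board p0 [0.4398 0.2728 0.    ]
board ['top', 'scene'] [0.4407 0.2724 0.0037] cost 0.082
board ['top'] [0.4406 0.2726 0.0082] cost 0.021
board ['scene'] [0.4418 0.2724 0.0189] cost 0.06
rollx p0 [0.6251 0.2511 0.    ]
rollx ['top', 'scene'] [0.6276 0.2535] cost 0.43
rollx ['top'] [0.6251 0.2528] cost 0.271
rollx ['scene'] [0.6287 0.2517] cost 0.144
tinR p0 [ 0.4935 -0
[... 252 characters left out ...]
.5041 -0.1711] cost 0.05
tinM ['scene'] [ 0.5045 -0.1712] cost 0.065
tinL p0 [ 0.5294 -0.0599  0.    ]
tinL ['top', 'scene'] [ 0.5273 -0.0576] cost 0.141
tinL ['top'] [ 0.5273 -0.0576] cost 0.046
tinL ['scene'] [ 0.5268 -0.0569] cost 0.094
cup p0 [0.7755 0.0895 0.    ]
cup ['top', 'scene'] [0.7738 0.0877] cost 0.29
cup ['top'] [0.7751 0.0885] cost 0.133
cup ['scene'] [0.7723 0.0929] cost 0.152
ram p0 [ 0.7237 -0.329   0.    ]
ram ['top', 'scene'] [ 0.7237 -0.3291] cost 0.387
ram ['top'] [ 0.7244 -0.3291] cost 0.206
ram ['scene'] [ 0.7201 -0.3225] cost 0.167
bowl [ 0.7788 -0.1047]
post corners [array([0.6799, 0.2398]), array([0.6192, 0.1973]), array([0.5734, 0.261 ]), array([0.6299, 0.3047])]
```

Scene matches the fits: the tins are at (0.527,-0.057), (0.504,-0.171) and (0.494,-0.290), with spacing ≈0.118. The roll is at about (0.6255,0.2515) and the board at (0.441,0.272). I'll first spin so that tool x = world y and tool y = world x.

```bash
python3 -m pendant '[0,0,0,1,-1,0,0,0,1,-1,0,0,0,1,-1,0,0,0,1,-1,0,0,0,1,-1]' 20; python3 -m pendant '[0,0,0,1,-1,0,0,0,1,-1,0,0,0,1,-1,0,0,0,1,-1,0,0,0,1,-1]'; python3 -m pendant '[0,0,0,0.92,-1,0,0,0,0,-1,0,0,0,0,-1]'
cat > st.py <<'E'
from h import *
import sys
np.set_printoptions(precision=4,suppress=True)
s=r.read_state()
R=cv2.Rodrigues(s["orientation"])[0]
print("t",round(s["clock"],2),"pos",s["ee_pos"],"ft",s["ft_force"],"tq",s["wrist_torque"],"open",round(s["opening"],3),"j",s["joints"])
print("tool x,y,z:",R[:,0],R[:,1],R[:,2])
if len(sys.argv)>3:
    g=np.array([float(v) for v in sys.argv[1:4]])
    print("units to go",R.T@(g-s["ee_pos"])/.04)
E
python3 st.py 0.6255 0.2515 0.19
```

```text
clock: 1.57
ee_pos: [0.2593, 0.5687, 0.2225]
orientation: [1.446, 2.789, -0.0]
ft_force: [-0.7, -0.1, 0.2]
opening: 1.002
clock: 1.98
ee_pos: [0.2593, 0.5687, 0.2225]
orientation: [2.119, 2.32, -0.0]
ft_force: [0.5, -0.8, -0.6]
opening: 1.004
clock: 2.23
ee_pos: [0.2593, 0.5687, 0.2225]
orientation: [-2.219, -2.224, 0.0]
ft_force: [0.1, -0.4, 0.8]
opening: 1.003
t 2.23 pos [0.2593 0.5687 0.2225] ft [ 0.0869 -0.4318  0.7594] tq [-0.0401  0.1034  0.0128] open 1.003 j [1.0169 0.2204 1.5265 0.     1.3947 1.0145]
tool x,y,z: [-0.0024  1.     -0.    ] [ 1.      0.0024 -0.    ] [-0. -0. -1.]
units to go [-7.9511  9.1362  0.8135]
```

```bash
python3 -m pendant '[-0.53,0.61,0.054,0,-1,-0.53,0.61,0.054,0,-1,-0.53,0.61,0.054,0,-1,-0.53,0.61,0.054,0,-1,-0.53,0.61,0.054,0,-1]' >/dev/null; python3 -m pendant '[-0.53,0.61,0.054,0,-1,-0.53,0.61,0.054,0,-1,-0.53,0.61,0.054,0,-1,-0.53,0.61,0.054,0,-1,-0.53,0.61,0.054,0,-1]' >/dev/null; python3 -m pendant '[-0.53,0.61,0.054,0,-1,-0.53,0.61,0.054,0,-1,-0.53,0.61,0.054,0,-1,-0.53,0.61,0.054,0,-1,-0.53,0.61,0.054,0,-1]' >/dev/null;  python3 -m pendant '[0,0,0,0,-1,0,0,0,0,-1,0,0,0,0,-1]' ; python3 st.py 0.6255 0.2515 0.19
python3 - <<'E'
from h import *
im=cam("wrist"); save(im,"wrist1")
for c in ["wrist"]:
    for d in r.masks_of("roll",c)[:2]: print(d["confidence"],d["xy"],d["region"].sum())
for d in r.find_in("post_top","wrist")[:2]: print(d["confidence"],d["xy"],atz(im,d["xy"],.076))
print(proj(im,[.6255,.2515,.076]),proj(im,[.6255,.2515,.048]))
E
```

```text
clock: 3.73
ee_pos: [0.6248, 0.2506, 0.1899]
orientation: [-2.22, -2.222, 0.001]
ft_force: [-0.3, 0.7, -0.3]
opening: 0.999
t 3.73 pos [0.6248 0.2506 0.1899] ft [-0.3459  0.737  -0.2796] tq [-0.0937  0.039  -0.027 ] open 0.999 j [0.2641 0.3566 1.422  0.0005 1.3637 0.2634]
tool x,y,z: [-0.0006  1.      0.0003] [ 1.      0.0006 -0.0008] [-0.0008  0.0003 -1.    ]
units to go [ 0.023   0.0173 -0.0034]
0.79 [315.8, 225.4] 4001
0.56 [326.4, 207.4] [0.62658438 0.27287612 0.076     ]
[324.85196666 235.449815  ] [324.70526104 226.60806323]
```

View pics/wrist1.png

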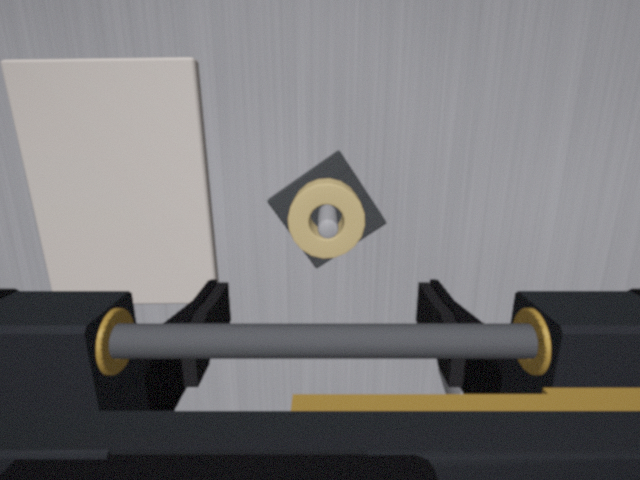

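Run:
```python
from h import *
im=cam("wrist")
hsv=cv2.cvtColor(im["pixels"],cv2.COLOR_RGB2HSV)
m=((hsv[...,1]>70)&(hsv[...,0]>12)&(hsv[...,0]<35)).astype(np.uint8); m[280:]=0
n,l,s,c=cv2.connectedComponentsWithStats(m); i=1+s[1:,4].argmax(); print(s[i],c[i])
x,y,w,h=s[i][:4]
# top rim left/right extents
print("pin",atz(im,(328,229),.076))
from fit import sil,cyl,fit,ims
ims["wrist"]=im
mm=(l==i).astype(np.uint8); ct,_=cv2.findContours(mm,0,1); cv2.drawContours(mm,ct,-1,1,-1)
fit("roll",cyl(.032,.012,.048),{"wrist":mm},[.625,.251],False)
```

```text
[ 289  180   77   79 3660] [326.50983607 219.34125683]
pin [0.62746897 0.25741172 0.076     ]
['mask_scene_tray_229.npy', 'mask_scene_tin_a_190.npy', 'mask_top_tin_a_421.npy', 'mask_scene_board_324.npy', 'mask_scene_bowl_387.npy', 'mask_top_ramekin_431.npy', 'mask_scene_roll_387.npy', 'mask_top_post_186.npy', 'mask_top_board_170.npy', 'mask_scene_tin_a_237.npy', 'mask_top_tin_a_313.npy', 'mask_scene_tin_a_281.npy', 'mask_scene_cup_423.npy', 'mask_scene_ramekin_290.npy', 'mask_top_cup_254.npy', 'mask_scene_post_389.npy', 'mask_top_roll_184.npy', 'mask_top_tin_a_368.npy', 'mask_scene_tray_389.npy', 'mask_top_tray_352.npy']
tray p0 [ 0.5052 -0.1756 -0.1   ]
tray ['top', 'scene'] [ 0.5073 -0.175  -0.1284] cost 0.615
tray ['top'] [ 0.5061 -0.1746 -0.1322] cost 0.255
tray ['scene'] [ 0.5079 -0.175  -0.1267] cost 0.355
board p0 [0.4398 0.2728 0.    ]
board ['top', 'scene'] [0.4407 0.2724 0.0037] cost 0.082
board ['top'] [0.4406 0.2726 0.0082] cost 0.021
board ['scene'] [0.4418 0.2724 0.0189] cost 0.06
rollx p0 [0.6251 0.2511 0.    ]
rollx ['top', 'scene'] [0.6276 0.2535] cost 0.43
rollx ['t
[... 387 characters left out ...]
 0.5045 -0.1712] cost 0.065
tinL p0 [ 0.5294 -0.0599  0.    ]
tinL ['top', 'scene'] [ 0.5273 -0.0576] cost 0.141
tinL ['top'] [ 0.5273 -0.0576] cost 0.046
tinL ['scene'] [ 0.5268 -0.0569] cost 0.094
cup p0 [0.7755 0.0895 0.    ]
cup ['top', 'scene'] [0.7738 0.0877] cost 0.29
cup ['top'] [0.7751 0.0885] cost 0.133
cup ['scene'] [0.7723 0.0929] cost 0.152
ram p0 [ 0.7237 -0.329   0.    ]
ram ['top', 'scene'] [ 0.7237 -0.3291] cost 0.387
ram ['top'] [ 0.7244 -0.3291] cost 0.206
ram ['scene'] [ 0.7201 -0.3225] cost 0.167
bowl [ 0.7788 -0.1047]
post corners [array([0.6799, 0.2398]), array([0.6192, 0.1973]), array([0.5734, 0.261 ]), array([0.6299, 0.3047])]
roll ['wrist'] [0.6266 0.2556] cost 0.06
```

```bash
python3 -m pendant '[0.08,0.04,0.7,0,-1,0,0,0.7,0,-1,0,0,0.7,0,-1,0,0,0.7,0,-1,0,0,0.7,0,-1]' ; python3 -m pendant '[0,0,0.4,0,-1,0,0,0.3,0,-1,0,0,0,0,-1,0,0,0,0,-1]'; python3 st.py 0.6265 0.254 0.020
```

```text
clock: 4.45
ee_pos: [0.6264, 0.2543, 0.0493]
orientation: [2.221, 2.222, 0.001]
ft_force: [0.4, 0.8, -0.6]
opening: 1.001
clock: 4.78
ee_pos: [0.6265, 0.254, 0.0222]
orientation: [-2.221, -2.221, 0.001]
ft_force: [-0.5, -0.3, 0.6]
opening: 1.005
t 4.78 pos [0.6265 0.254  0.0222] ft [-0.4537 -0.2964  0.645 ] tq [-0.066   0.0032  0.0046] open 1.005 j [0.2686 0.5365 1.5156 0.     1.0899 0.2686]
tool x,y,z: [ 0.      1.     -0.0001] [ 1.     -0.     -0.0004] [-0.0004 -0.0001 -1.    ]
units to go [ 0.0011 -0.0007  0.0549]
```

Close with about 18 N.

```bash
python3 -m pendant '[0,0,0,0,1,0,0,0,0,1,0,0,0,0,1,0,0,0,0,1,0,0,0,0,1]' 18; python3 -m pendant '[0,0,0,0,1,0,0,0,0,1,0,0,0,0,1]';python3 st.py
```

```text
clock: 5.2
ee_pos: [0.6273, 0.2539, 0.0232]
orientation: [2.222, 2.22, 0.002]
ft_force: [-0.3, -0.2, 2.1]
opening: 0.727
clock: 5.45
ee_pos: [0.6273, 0.2538, 0.0232]
orientation: [2.222, 2.22, 0.002]
ft_force: [-2.0, -0.9, 6.0]
opening: 0.727
t 5.45 pos [0.6273 0.2538 0.0232] ft [-2.0204 -0.9175  6.0271] tq [-0.0785  0.2193 -0.045 ] open 0.727 j [ 0.2681  0.5354  1.5151 -0.      1.0897  0.2687]
tool x,y,z: [0.0006 1.     0.0004] [ 1.     -0.0006  0.0013] [ 0.0013  0.0004 -1.    ]
```

```bash
python3 -m pendant '[0,0,-0.3,0,1,0,0,-0.6,0,1,0,0,-0.6,0,1,0,0,-0.6,0,1,0,0,-0.6,0,1]' ; python3 -m pendant '[0,0,0,0,1,0,0,0,0,1,0,0,0,0,1]';python3 st.py 0.441 0.268 0.130
python3 - <<'E'
from h import *
im=cam("scene"); save(im,"scene2"); im=cam("wrist"); save(im,"wrist2")
E
```

```text
clock: 5.87
ee_pos: [0.6262, 0.2535, 0.1312]
orientation: [-2.222, -2.221, 0.001]
ft_force: [-0.1, 0.8, -1.6]
opening: 0.729
clock: 6.12
ee_pos: [0.626, 0.2535, 0.1293]
orientation: [-2.222, -2.22, 0.002]
ft_force: [-1.3, -0.4, -1.8]
opening: 0.723
t 6.12 pos [0.626  0.2535 0.1293] ft [-1.2627 -0.3618 -1.8412] tq [-0.1003  0.0285  0.0014] open 0.723 j [ 0.2681  0.4133  1.4658 -0.      1.2639  0.2686]
tool x,y,z: [ 0.0005  1.     -0.0004] [ 1.     -0.0005 -0.0014] [-0.0014 -0.0004 -1.    ]
units to go [ 0.3609 -4.6255 -0.0124]
```

View pics/scene2.png

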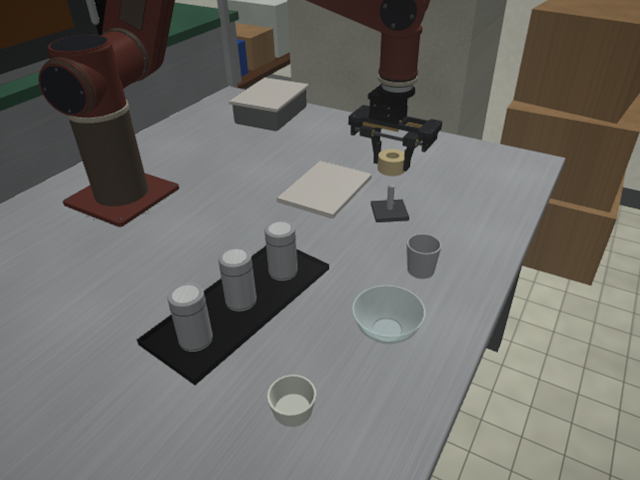

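The roll hangs level between the fingers at (391,162), clear of the pin at (390,192). Next I move it over the board.

```bash
python3 -m pendant '[0.05,-0.66,0,0,1,0.05,-0.66,0,0,1,0.05,-0.66,0,0,1,0.05,-0.66,0,0,1,0.05,-0.66,0,0,1]' >/dev/null; python3 -m pendant '[0.05,-0.66,0,0,1,0.05,-0.66,0,0,1,0,0,0.5,0,1,0,0,0.5,0,1,0,0,0.5,0,1]' ;python3 -m pendant '[0,0,0.4,0,1,0,0,0.3,0,1,0,0,0.15,0,1,0,0,0,0,1,0,0,0,0,1]';python3 st.py 0.441 0.268 0.0255
```

```text
clock: 7.05
ee_pos: [0.4408, 0.2677, 0.0687]
orientation: [-2.221, -2.222, 0.001]
ft_force: [0.5, 0.2, -1.3]
opening: 0.726
clock: 7.47
ee_pos: [0.4419, 0.2677, 0.036]
orientation: [-2.222, -2.221, 0.001]
ft_force: [0.1, -0.1, -1.5]
opening: 0.725
t 7.47 pos [0.4419 0.2677 0.036 ] ft [ 0.064  -0.0526 -1.5486] tq [-0.039   0.0546  0.0416] open 0.725 j [0.392  0.1856 1.949  0.     1.0077 0.3926]
tool x,y,z: [ 0.0006  1.     -0.0003] [ 1.     -0.0006 -0.0007] [-0.0007 -0.0003 -1.    ]
units to go [ 0.0075 -0.0211  0.2615]
```

```bash
python3 -m pendant '[0,0,0.1,0,1,0,0,0.1,0,1,0,0,0,0,1]';python3 -m pendant '[0,0,0.05,0,1,0,0,0.05,0,1,0,0,0,0,1]';python3 -m pendant '[0,0,0.03,0,1,0,0,0,0,1,0,0,0,0,1]'
```

```text
clock: 7.72
ee_pos: [0.442, 0.2678, 0.028]
orientation: [2.222, 2.221, 0.0]
ft_force: [-0.8, -0.0, -0.9]
opening: 0.727
clock: 7.97
ee_pos: [0.4424, 0.2679, 0.025]
orientation: [2.222, 2.221, 0.001]
ft_force: [-2.0, -0.3, 5.5]
opening: 0.724
clock: 8.22
ee_pos: [0.4424, 0.268, 0.0249]
orientation: [2.222, 2.221, 0.0]
ft_force: [-5.4, -3.7, 15.1]
opening: 0.723
```

The board is pushing up with 15 N at TCP z 0.025, so the roll is resting on it. Release and rise.

```bash
python3 -m pendant '[0,0,-0.03,0,1,0,0,0,0,-1,0,0,0,0,-1,0,0,0,0,-1,0,0,0,0,-1]'; python3 -m pendant '[0,0,0,0,-1,0,0,0,0,-1]'; python3 -m pendant '[0,0,-0.4,0,-1,0,0,-0.8,0,-1,0,0,-0.8,0,-1,0,0,-0.8,0,-1,0,0,-0.8,0,-1]';python3 -m pendant '[0,0,-0.6,0,-1,0,0,0,0,-1]'
python3 - <<'E'
from h import *
im=cam("wrist"); save(im,"wrist3"); im=cam("scene"); save(im,"scene3")
E
python3 st.py 0.527 -0.057 0.19
```

```text
clock: 8.63
ee_pos: [0.4418, 0.2677, 0.0239]
orientation: [-2.222, -2.221, 0.0]
ft_force: [0.4, 0.2, -0.6]
opening: 0.939
clock: 8.8
ee_pos: [0.4419, 0.2678, 0.024]
orientation: [-2.222, -2.221, 0.0]
ft_force: [-0.9, -0.3, 0.1]
opening: 0.987
clock: 9.22
ee_pos: [0.4416, 0.2676, 0.1694]
orientation: [-2.222, -2.221, 0.001]
ft_force: [0.1, 0.4, -0.4]
opening: 0.999
clock: 9.38
ee_pos: [0.4452, 0.2692, 0.1986]
orientation: [2.219, 2.218, 0.015]
ft_force: [2.3, -0.4, 0.8]
opening: 0.999
t 9.48 pos [0.4427 0.2681 0.1933] ft [-0.8214 -1.0876 -0.2425] tq [-0.0563  0.0752  0.0143] open 1.003 j [ 0.3921 -0.017   1.8386  0.      1.3172  0.3926]
tool x,y,z: [0.0005 1.     0.0011] [ 1.     -0.0005  0.0026] [ 0.0026  0.0011 -1.    ]
units to go [-8.1265  2.112   0.0796]
```

View pics/scene3.png

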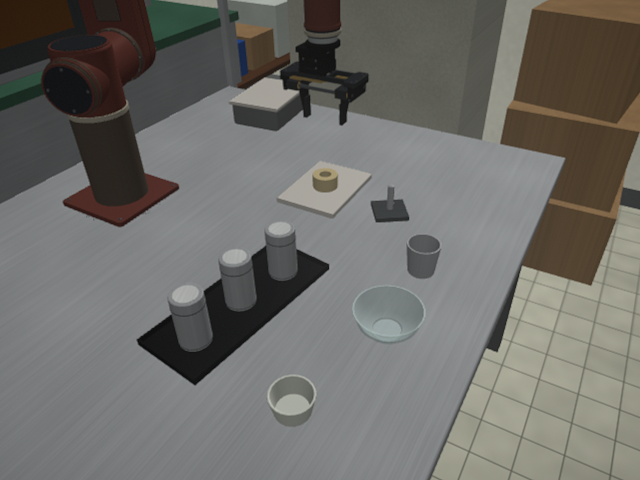

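The roll lies flat in the middle of the board at (325,180), and nothing else has moved. On to the left tin.

```bash
python3 -m pendant '[-0.5,0.13,0,0,-1,-0.9,0.23,0,0,-1,-0.9,0.23,0,0,-1,-0.9,0.23,0,0,-1,-0.9,0.23,0,0,-1]' >/dev/null; python3 -m pendant '[-0.9,0.24,0,0,-1,-0.9,0.24,0,0,-1,-0.9,0.24,0,0,-1,-0.8,0.21,0,0,-1,-0.51,0.13,0,0,-1]' >/dev/null; python3 -m pendant '[0,0,0,0,-1,0,0,0,0,-1,0,0,0,0,-1]' >/dev/null; python3 st.py 0.527 -0.057 0.065
cat > tin.py <<'E'
from h import *
import io,contextlib
with contextlib.redirect_stdout(io.StringIO()):
    import fit as F
im=cam("wrist"); F.ims["wrist"]=im
import sys
save(im,sys.argv[1])
for d in r.masks_of("tin_a","wrist"):
    if d["confidence"]<.4: continue
    m=d["region"].astype(np.uint8); ys,xs=np.nonzero(m)
    uv=d["xy"]; p0=atz(im,uv,.114)[:2]
    print(round(d["confidence"],2),uv,"bbox",xs.min(),xs.max(),ys.min(),ys.max(),p0)
    F.fit("tin",F.cyl(.03,.004,.114),{"wrist":m},list(p0),False)
E
python3 tin.py wrist4
```

```text
t 10.57 pos [ 0.5251 -0.0559  0.1905] ft [ 0.467  -0.0942  0.0046] tq [-0.1013  0.0581 -0.0263] open 0.999 j [-0.2558  0.0163  1.8108  0.0005  1.3177 -0.2552]
tool x,y,z: [0.0007 1.     0.0013] [ 1.     -0.0007 -0.003 ] [-0.003   0.0013 -1.    ]
units to go [-0.0313  0.0574  3.1366]
0.91 [327.3, 243.8] bbox 282 370 187 293 [ 0.5276 -0.0502]
tin ['wrist'] [ 0.5264 -0.0554] cost 0.044
0.9 [293.6, 373.4] bbox 255 335 300 410 [ 0.5035 -0.1484]
tin ['wrist'] [ 0.5042 -0.1646] cost 0.493
```

View pics/wrist4.png

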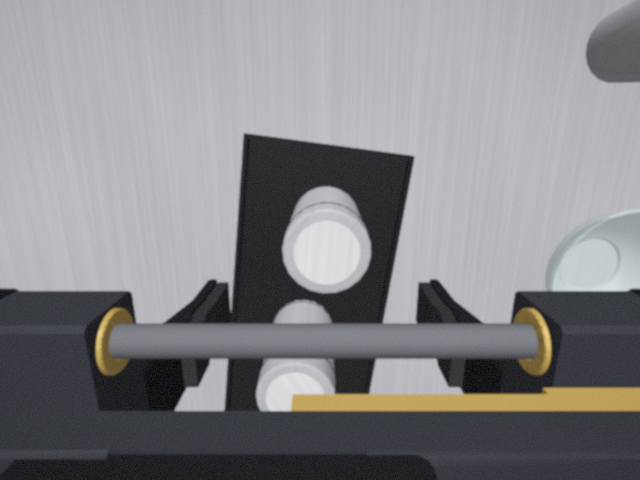

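Left tin cap centred at (327,249). The wrist fit gives (0.526,-0.055), within 2 mm of the earlier value. Lower and grip with 25 N.

```bash
python3 -m pendant '[-0.02,0.04,0.4,0,-1,0,0,0.7,0,-1,0,0,0.7,0,-1,0,0,0.7,0,-1,0,0,0.4,0,-1]' 25; python3 -m pendant '[0,0,0.23,0,-1,0,0,0,0,-1,0,0,0,0,-1]'; python3 -m pendant '[0,0,0,0,1,0,0,0,0,1,0,0,0,0,1,0,0,0,0,1,0,0,0,0,1]'; python3 -m pendant '[0,0,0,0,1,0,0,0,0,1,0,0,0,0,1]';python3 st.py
```

```text
clock: 11.18
ee_pos: [0.5258, -0.0561, 0.0731]
orientation: [-2.218, -2.22, 0.003]
ft_force: [-1.3, -0.6, 0.2]
opening: 0.999
clock: 11.43
ee_pos: [0.528, -0.0571, 0.0674]
orientation: [2.221, 2.222, 0.0]
ft_force: [0.6, 0.0, 1.0]
opening: 1.003
clock: 11.85
ee_pos: [0.5282, -0.0576, 0.0676]
orientation: [2.221, 2.22, 0.001]
ft_force: [-0.2, -0.3, -0.1]
opening: 0.706
clock: 12.1
ee_pos: [0.528, -0.0576, 0.0675]
orientation: [2.222, 2.22, 0.0]
ft_force: [-0.5, -0.7, 5.0]
opening: 0.684
t 12.1 pos [ 0.528  -0.0576  0.0675] ft [-0.4904 -0.6571  4.9641] tq [-0.0332  0.2674 -0.0336] open 0.684 j [-0.2572  0.167   1.9    -0.0001  1.074  -0.2566]
tool x,y,z: [ 0.0005  1.     -0.0002] [ 1.     -0.0005  0.0006] [ 0.0006 -0.0002 -1.    ]
```

```bash
python3 -m pendant '[0,0,-0.15,0,1,0,0,-0.35,0,1,0,0,-0.4,0,1,0,0,-0.25,0,1,0,0,-0.1,0,1]'; python3 -m pendant '[0,0,0,0,1,0,0,0,0,1,0,0,0,0,1,0,0,0,0,1]'
cat > wt.py <<'E'
from h import *
# weigh: state changes each control period; a camera call passes 0.05 s while the arm holds
F=[];T=[]
for i in range(10):
    cam("top"); s=r.read_state(); F.append(s["ft_force"]); T.append(s["tau"][1:3])
F=np.array(F); print("mean",F.mean(0),"std",F.std(0),"tau",np.mean(T,0),"t",s["clock"],"z",s["ee_pos"],"open",s["opening"])
E
python3 wt.py
```

```text
clock: 12.52
ee_pos: [0.5286, -0.0577, 0.1185]
orientation: [2.221, 2.219, 0.002]
ft_force: [1.1, -0.1, -2.7]
opening: 0.683
clock: 12.85
ee_pos: [0.527, -0.0573, 0.1158]
orientation: [-2.221, -2.22, 0.001]
ft_force: [-0.4, 0.6, -3.1]
opening: 0.683
mean [-0.16406391 -0.04173277 -2.67101179] std [0.29771592 0.41580138 0.39514165] tau [-41.61028612 -36.63384318] t 13.35 z [ 0.52775174 -0.05748981  0.11693982] open 0.6862095049931837
```

The left tin weighs about 2.7 N. Set it back.

```bash
python3 -m pendant '[0,0,0.15,0,1,0,0,0.35,0,1,0,0,0.4,0,1,0,0,0.2,0,1,0,0,0.08,0,1]'; python3 -m pendant '[0,0,0.06,0,1,0,0,0,0,1,0,0,0,0,1]'; python3 st.py
```

```text
clock: 13.77
ee_pos: [0.5262, -0.0571, 0.0677]
orientation: [-2.22, -2.219, 0.003]
ft_force: [-0.1, -0.5, -2.6]
opening: 0.68
clock: 14.02
ee_pos: [0.5284, -0.0576, 0.0679]
orientation: [2.221, 2.22, 0.001]
ft_force: [0.1, 0.1, -3.0]
opening: 0.685
t 14.02 pos [ 0.5284 -0.0576  0.0679] ft [ 0.0796  0.1338 -3.0347] tq [-0.0649  0.0053  0.0202] open 0.685 j [-0.2571  0.1665  1.8995 -0.      1.0742 -0.2565]
tool x,y,z: [ 0.0005  1.     -0.0004] [ 1.     -0.0005  0.0013] [ 0.0013 -0.0004 -1.    ]
```

```bash
python3 -m pendant '[0,0,0.02,0,1,0,0,0,0,1,0,0,0,0,1]'; python3 -m pendant '[0,0,0.03,0,1,0,0,0,0,1,0,0,0,0,1]'
```

```text
clock: 14.27
ee_pos: [0.5285, -0.0577, 0.0674]
orientation: [2.221, 2.22, 0.001]
ft_force: [-1.0, -0.2, 4.3]
opening: 0.686
clock: 14.52
ee_pos: [0.5286, -0.0577, 0.0674]
orientation: [2.221, 2.22, 0.001]
ft_force: [-5.0, 0.7, 13.1]
opening: 0.685
```

Touched down with 13 N up. Release, rise, and go over to the middle tin.

```bash
python3 -m pendant '[0,0,-0.04,0,1,0,0,0,0,-1,0,0,0,0,-1,0,0,0,0,-1,0,0,0,0,-1]'; python3 -m pendant '[0,0,0,0,-1,0,0,-0.3,0,-1,0,0,-0.7,0,-1,0,0,-0.8,0,-1,0,0,-0.7,0,-1]'; python3 -m pendant '[0,0,-0.5,0,-1,0,0,0,0,-1,0,0,0,0,-1]' ;python3 st.py 0.505 -0.1713 0.19; python3 tin.py wrist5
```

```text
clock: 14.93
ee_pos: [0.5277, -0.0575, 0.0667]
orientation: [-2.222, -2.221, 0.0]
ft_force: [0.2, 0.1, -0.5]
opening: 0.904
clock: 15.35
ee_pos: [0.5277, -0.0575, 0.1692]
orientation: [2.222, 2.221, 0.0]
ft_force: [1.7, 0.5, -0.2]
opening: 1.0
clock: 15.6
ee_pos: [0.5289, -0.0578, 0.1892]
orientation: [2.219, 2.218, 0.003]
ft_force: [0.3, 0.2, 0.1]
opening: 1.0
t 15.6 pos [ 0.5289 -0.0578  0.1892] ft [0.2607 0.1837 0.1284] tq [-0.0483  0.0294 -0.0218] open 1.0 j [-0.257   0.0212  1.8082 -0.0001  1.3081 -0.2565]
tool x,y,z: [ 0.0005  1.     -0.0011] [ 1.     -0.0005  0.004 ] [ 0.0039 -0.0011 -1.    ]
units to go [-2.8385 -0.5964 -0.0185]
0.68 [291.1, 371.7] bbox 252 332 301 410 [ 0.5038 -0.1454]
tin ['wrist'] [ 0.5038 -0.1648] cost 0.513
0.57 [323.0, 240.8] bbox 278 370 185 293 [ 0.5264 -0.0487]
tin ['wrist'] [ 0.5272 -0.0552] cost 0.03
```

```bash
python3 -m pendant '[-0.4,-0.08,0,0,-1,-0.8,-0.17,0,0,-1,-0.8,-0.17,0,0,-1,-0.54,-0.11,0,0,-1,-0.3,-0.06,0,0,-1]' >/dev/null; python3 -m pendant '[0,0,0,0,-1,0,0,0,0,-1,0,0,0,0,-1]' >/dev/null; python3 st.py 0.505 -0.1713 0.065;  python3 tin.py wrist6
```

```text
t 16.47 pos [ 0.5041 -0.17    0.1864] ft [ 0.1007 -0.518  -0.0259] tq [-0.1185  0.0618  0.0393] open 1.0 j [-0.474   0.0278  1.807   0.0007  1.308  -0.474 ]
tool x,y,z: [0.0002 1.     0.0011] [ 1.     -0.0002 -0.0008] [-0.0008  0.0011 -1.    ]
units to go [-0.0359  0.026   3.0346]
0.88 [362.4, 64.2] bbox 313 415 6 123 [ 0.5258 -0.0573]
tin ['wrist'] [ 0.5264 -0.0577] cost 0.033
0.8 [323.4, 244.6] bbox 278 368 185 295 [ 0.5039 -0.1639]
tin ['wrist'] [ 0.5035 -0.1688] cost 0.028
0.62 [307.7, 372.9] bbox 270 348 308 410 [ 0.4929 -0.2591]
tin ['wrist'] [ 0.4925 -0.2778] cost 0.598
```

View pics/wrist6.png

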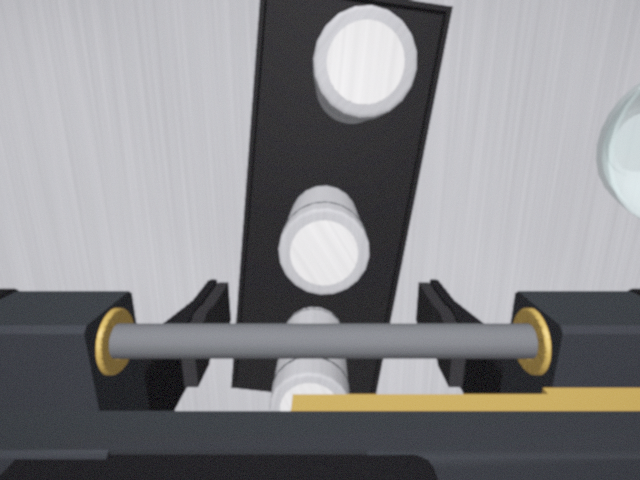

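The left tin stands upright at (365,62), and the middle cap is centred between the jaws at (323,250). Descend and grip.

```bash
python3 -m pendant '[-0.02,0,0.4,0,-1,0,0,0.7,0,-1,0,0,0.7,0,-1,0,0,0.7,0,-1,0,0,0.35,0,-1]' 25; python3 -m pendant '[0,0,0.17,0,-1,0,0,0,0,-1,0,0,0,0,-1]'; python3 -m pendant '[0,0,0,0,1,0,0,0,0,1,0,0,0,0,1,0,0,0,0,1,0,0,0,0,1]'; python3 -m pendant '[0,0,0,0,1,0,0,0,0,1,0,0,0,0,1]';python3 st.py
```

```text
clock: 17.08
ee_pos: [0.5023, -0.1701, 0.0695]
orientation: [-2.218, -2.219, 0.002]
ft_force: [-0.1, 0.3, 0.5]
opening: 0.995
clock: 17.33
ee_pos: [0.5046, -0.1717, 0.0668]
orientation: [2.221, 2.221, 0.0]
ft_force: [-0.0, -0.0, 0.8]
opening: 0.996
clock: 17.75
ee_pos: [0.5044, -0.1721, 0.0667]
orientation: [2.221, 2.22, 0.0]
ft_force: [-0.0, -0.4, 0.0]
opening: 0.707
clock: 18.0
ee_pos: [0.5045, -0.172, 0.0666]
orientation: [2.221, 2.22, 0.0]
ft_force: [0.5, -0.5, 2.8]
opening: 0.681
t 18.0 pos [ 0.5045 -0.172   0.0666] ft [ 0.4725 -0.4679  2.8454] tq [ 0.001   0.1362 -0.0421] open 0.681 j [-0.4767  0.1722  1.8959  0.      1.0726 -0.4762]
tool x,y,z: [ 0.0005  1.     -0.0004] [ 1.     -0.0005  0.0008] [ 0.0008 -0.0004 -1.    ]
```

```bash
python3 -m pendant '[0,0,-0.15,0,1,0,0,-0.35,0,1,0,0,-0.4,0,1,0,0,-0.25,0,1,0,0,-0.1,0,1]'; python3 -m pendant '[0,0,0,0,1,0,0,0,0,1,0,0,0,0,1,0,0,0,0,1]'; python3 wt.py;  python3 -m pendant '[0,0,0.15,0,1,0,0,0.35,0,1,0,0,0.4,0,1,0,0,0.2,0,1,0,0,0.08,0,1]'; python3 -m pendant '[0,0,0.06,0,1,0,0,0,0,1,0,0,0,0,1]'
```

```text
clock: 18.42
ee_pos: [0.5046, -0.1721, 0.1174]
orientation: [2.221, 2.22, 0.001]
ft_force: [1.0, -0.8, -4.4]
opening: 0.679
clock: 18.75
ee_pos: [0.5033, -0.1715, 0.115]
orientation: [-2.221, -2.219, 0.001]
ft_force: [-0.1, -0.3, -4.2]
opening: 0.682
mean [-0.07020964  0.08086316 -4.59938692] std [0.51799042 0.62540034 0.3277572 ] tau [-42.82464337 -37.51567805] t 19.25 z [ 0.50412154 -0.17185658  0.11616209] open 0.6802043256212752
clock: 19.67
ee_pos: [0.5026, -0.1711, 0.0668]
orientation: [-2.22, -2.218, 0.002]
ft_force: [-0.9, 0.1, -4.2]
opening: 0.679
clock: 19.92
ee_pos: [0.5048, -0.1722, 0.0672]
orientation: [2.221, 2.22, 0.001]
ft_force: [-0.5, 0.4, -3.9]
opening: 0.684
```

The middle tin weighs about 4.6 N, over the 3.4 N threshold, so it is likely the heaviest. I still need to set it back and heft the right one.

```bash
python3 -m pendant '[0,0,0.03,0,1,0,0,0,0,1,0,0,0,0,1]'; python3 -m pendant '[0,0,0.03,0,1,0,0,0,0,1,0,0,0,0,1]'
```

```text
clock: 20.17
ee_pos: [0.5051, -0.1724, 0.0666]
orientation: [2.221, 2.219, 0.001]
ft_force: [-1.2, -0.7, 4.4]
opening: 0.679
clock: 20.42
ee_pos: [0.5052, -0.1724, 0.0666]
orientation: [2.22, 2.22, 0.001]
ft_force: [-3.6, 1.6, 12.8]
opening: 0.683
```

```bash
python3 -m pendant '[0,0,-0.04,0,1,0,0,0,0,-1,0,0,0,0,-1,0,0,0,0,-1,0,0,0,0,-1]'; python3 -m pendant '[0,0,0,0,-1,0,0,-0.3,0,-1,0,0,-0.7,0,-1,0,0,-0.8,0,-1,0,0,-0.7,0,-1]'; python3 -m pendant '[0,0,-0.5,0,-1,0,0,0,0,-1,0,0,0,0,-1]' ;python3 st.py 0.494 -0.2905 0.19
```

```text
clock: 20.83
ee_pos: [0.5042, -0.172, 0.0657]
orientation: [2.222, 2.221, 0.0]
ft_force: [0.5, 0.7, -1.1]
opening: 0.899
clock: 21.25
ee_pos: [0.5041, -0.1718, 0.168]
orientation: [2.222, 2.221, 0.0]
ft_force: [0.5, -0.1, 0.1]
opening: 0.998
clock: 21.5
ee_pos: [0.5052, -0.1724, 0.188]
orientation: [2.219, 2.218, 0.002]
ft_force: [-0.2, 1.1, -0.6]
opening: 0.998
t 21.5 pos [ 0.5052 -0.1724  0.188 ] ft [-0.1912  1.1478 -0.5915] tq [-0.1075  0.1189 -0.0053] open 0.998 j [-0.4767  0.0265  1.8052 -0.      1.3058 -0.4762]
tool x,y,z: [ 0.0005  1.     -0.0019] [ 1.     -0.0005  0.0037] [ 0.0037 -0.0019 -1.    ]
units to go [-2.9524 -0.2779 -0.0449]
```

```bash
python3 -m pendant '[-0.4,-0.04,0,0,-1,-0.8,-0.08,0,0,-1,-0.8,-0.08,0,0,-1,-0.6,-0.05,0,0,-1,-0.35,-0.03,0,0,-1]' >/dev/null; python3 -m pendant '[0,0,0,0,-1,0,0,0,0,-1,0,0,0,0,-1]' >/dev/null; python3 st.py 0.494 -0.2905 0.066;  python3 tin.py wrist7
```

```text
t 22.17 pos [ 0.4926 -0.2886  0.1849] ft [-0.4659  0.2051 -0.2651] tq [-0.0644  0.0328 -0.0111] open 1.001 j [-0.6684  0.123   1.709   0.0006  1.3116 -0.6683]
tool x,y,z: [0.0003 1.     0.0017] [ 1.     -0.0003 -0.0012] [-0.0012  0.0017 -1.    ]
units to go [-0.0536  0.0396  2.9713]
0.76 [344.4, 54.3] bbox 292 396 0 116 [ 0.5041 -0.171 ]
tin ['wrist'] [ 0.5036 -0.1706] cost 0.033
0.74 [322.8, 244.8] bbox 280 370 187 297 [ 0.4922 -0.2823]
tin ['wrist'] [ 0.4936 -0.2888] cost 0.029
```

View pics/wrist7.png

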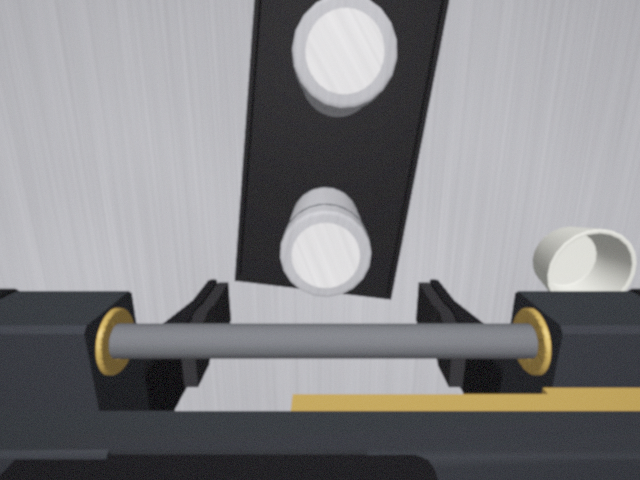

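The right cap is centred at (325,252), and the middle tin stands at (345,52).

```bash
python3 -m pendant '[-0.02,0.01,0.4,0,-1,0,0,0.7,0,-1,0,0,0.7,0,-1,0,0,0.65,0,-1,0,0,0.35,0,-1]' 25; python3 -m pendant '[0,0,0.17,0,-1,0,0,0,0,-1,0,0,0,0,-1]'; python3 -m pendant '[0,0,0,0,1,0,0,0,0,1,0,0,0,0,1,0,0,0,0,1,0,0,0,0,1]'; python3 -m pendant '[0,0,0,0,1,0,0,0,0,1,0,0,0,0,1]';python3 st.py
```

```text
clock: 22.78
ee_pos: [0.4918, -0.2886, 0.0705]
orientation: [-2.218, -2.219, 0.001]
ft_force: [-0.3, 1.0, 0.0]
opening: 0.999
clock: 23.03
ee_pos: [0.4937, -0.2906, 0.0676]
orientation: [2.221, 2.221, 0.0]
ft_force: [-0.4, -0.4, 1.2]
opening: 1.002
clock: 23.45
ee_pos: [0.4935, -0.2909, 0.0676]
orientation: [2.221, 2.22, 0.0]
ft_force: [1.3, -0.1, 1.2]
opening: 0.705
clock: 23.7
ee_pos: [0.4936, -0.2909, 0.0675]
orientation: [2.221, 2.22, 0.0]
ft_force: [0.9, 0.3, 3.3]
opening: 0.682
t 23.7 pos [ 0.4936 -0.2909  0.0675] ft [0.8983 0.3386 3.3434] tq [-0.0814  0.1125 -0.0256] open 0.682 j [-0.6702  0.2586  1.7911  0.      1.091  -0.6697]
tool x,y,z: [ 0.0006  1.     -0.0005] [ 1.     -0.0006  0.0007] [ 0.0007 -0.0005 -1.    ]
```

```bash
python3 -m pendant '[0,0,-0.15,0,1,0,0,-0.35,0,1,0,0,-0.4,0,1,0,0,-0.25,0,1,0,0,-0.1,0,1]'; python3 -m pendant '[0,0,0,0,1,0,0,0,0,1,0,0,0,0,1,0,0,0,0,1]'; python3 wt.py;  python3 -m pendant '[0,0,0.15,0,1,0,0,0.35,0,1,0,0,0.4,0,1,0,0,0.2,0,1,0,0,0.08,0,1]'; python3 -m pendant '[0,0,0.06,0,1,0,0,0,0,1,0,0,0,0,1]'
```

```text
clock: 24.12
ee_pos: [0.4939, -0.2912, 0.1187]
orientation: [2.221, 2.219, 0.0]
ft_force: [0.7, -0.5, -1.7]
opening: 0.678
clock: 24.45
ee_pos: [0.4926, -0.2902, 0.1158]
orientation: [-2.221, -2.219, 0.0]
ft_force: [0.2, -0.3, -2.3]
opening: 0.68
mean [-0.07416633  0.12158602 -2.09632292] std [0.39298328 0.8537825  0.38786808] tau [-46.28579128 -36.61753213] t 24.95 z [ 0.49325585 -0.29068501  0.11694637] open 0.6868948091566177
clock: 25.37
ee_pos: [0.492, -0.2897, 0.0676]
orientation: [-2.22, -2.218, 0.001]
ft_force: [-0.2, 0.1, -2.6]
opening: 0.69
clock: 25.62
ee_pos: [0.4938, -0.2911, 0.068]
orientation: [2.221, 2.22, 0.0]
ft_force: [1.1, 0.3, -3.0]
opening: 0.681
```

The right tin weighs about 2.1 N, so the middle one (4.6 N) is the heaviest. Set the right one down and return to the middle.

```bash
python3 -m pendant '[0,0,0.03,0,1,0,0,0,0,1,0,0,0,0,1]'; python3 -m pendant '[0,0,0.03,0,1,0,0,0,0,1,0,0,0,0,1]'
```

```text
clock: 25.87
ee_pos: [0.494, -0.2913, 0.0674]
orientation: [2.22, 2.219, 0.0]
ft_force: [-0.8, 0.8, 4.8]
opening: 0.685
clock: 26.12
ee_pos: [0.4943, -0.2914, 0.0673]
orientation: [2.22, 2.219, 0.0]
ft_force: [-2.6, 2.4, 12.0]
opening: 0.684
```

```bash
python3 -m pendant '[0,0,-0.04,0,1,0,0,0,0,-1,0,0,0,0,-1,0,0,0,0,-1,0,0,0,0,-1]'; python3 -m pendant '[0,0,0,0,-1,0,0,-0.3,0,-1,0,0,-0.7,0,-1,0,0,-0.8,0,-1,0,0,-0.7,0,-1]'; python3 -m pendant '[0,0,-0.5,0,-1,0,0,0,0,-1,0,0,0,0,-1]' >/dev/null ; python3 -m pendant '[0.4,0.04,0,0,-1,0.8,0.08,0,0,-1,0.8,0.08,0,0,-1,0.6,0.05,0,0,-1,0.37,0.03,0,0,-1]' >/dev/null; python3 -m pendant '[0,0,0,0,-1,0,0,0,0,-1,0,0,0,0,-1]' >/dev/null; python3 st.py 0.5045 -0.172 0.066;  python3 tin.py wrist8
```

```text
clock: 26.53
ee_pos: [0.4931, -0.2906, 0.0662]
orientation: [-2.222, -2.221, 0.0]
ft_force: [-0.0, -0.2, -0.5]
opening: 0.902
clock: 26.95
ee_pos: [0.4932, -0.2907, 0.1687]
orientation: [2.222, 2.221, 0.0]
ft_force: [0.2, 0.3, 0.1]
opening: 0.993
t 27.87 pos [ 0.504  -0.1717  0.1856] ft [0.7976 0.4652 0.2354] tq [-0.0614  0.0523  0.0293] open 1.002 j [-0.4763  0.03    1.8062 -0.0004  1.3069 -0.4761]
tool x,y,z: [0.0001 1.     0.0004] [ 1.     -0.0001 -0.0015] [-0.0015  0.0004 -1.    ]
units to go [-0.0083  0.0175  2.9911]
0.93 [306.7, 371.6] bbox 269 348 305 410 [ 0.4919 -0.2603]
tin ['wrist'] [ 0.4927 -0.2796] cost 0.587
0.79 [324.7, 240.5] bbox 278 369 183 291 [ 0.5046 -0.1637]
tin ['wrist'] [ 0.5036 -0.1686] cost 0.045
0.69 [362.9, 58.0] bbox 312 416 0 119 [ 0.5261 -0.0569]
tin ['wrist'] [ 0.5265 -0.0575] cost 0.03
```

View pics/wrist8.png

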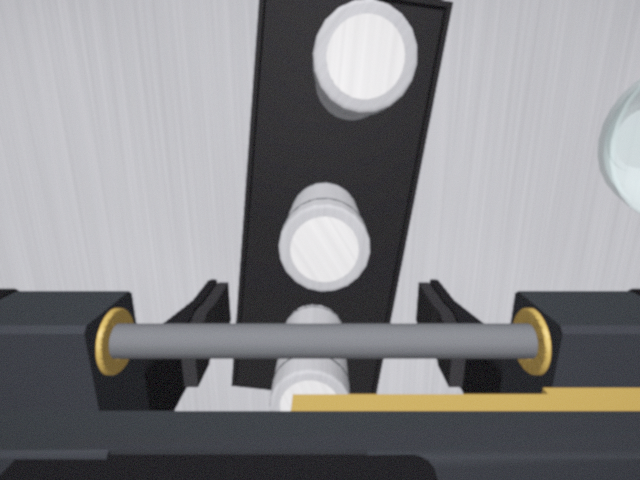

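All three tins stand in place, and the middle cap is centred at (324,247). Grasp it for the final lift.

```bash
python3 -m pendant '[0,0,0.4,0,-1,0,0,0.7,0,-1,0,0,0.7,0,-1,0,0,0.65,0,-1,0,0,0.35,0,-1]' 25; python3 -m pendant '[0,0,0.17,0,-1,0,0,0,0,-1,0,0,0,0,-1]'; python3 -m pendant '[0,0,0,0,1,0,0,0,0,1,0,0,0,0,1,0,0,0,0,1,0,0,0,0,1]'; python3 -m pendant '[0,0,0,0,1,0,0,0,0,1,0,0,0,0,1]';python3 -m pendant '[0,0,-0.15,0,1,0,0,-0.35,0,1,0,0,-0.5,0,1,0,0,-0.5,0,1,0,0,-0.5,0,1]';python3 -m pendant '[0,0,-0.5,0,1,0,0,-0.5,0,1,0,0,-0.4,0,1,0,0,-0.25,0,1,0,0,-0.1,0,1]';python3 -m pendant '[0,0,0,0,1,0,0,0,0,1,0,0,0,0,1,0,0,0,0,1,0,0,0,0,1]'; python3 wt.py; python3 st.py
python3 - <<'E'
from h import *
for n in ["scene","top"]:
    im=cam(n); save(im,n+"9")
print(r.read_state()["joint_velocities"])
E
```

```text
clock: 28.48
ee_pos: [0.5025, -0.1716, 0.0712]
orientation: [-2.221, -2.217, 0.002]
ft_force: [-0.8, 0.2, 0.3]
opening: 0.997
clock: 28.73
ee_pos: [0.5048, -0.1724, 0.0682]
orientation: [2.222, 2.22, 0.0]
ft_force: [0.0, -0.5, 0.5]
opening: 0.998
clock: 29.15
ee_pos: [0.5048, -0.172, 0.0683]
orientation: [2.221, 2.22, 0.0]
ft_force: [0.1, -0.4, -0.2]
opening: 0.705
clock: 29.4
ee_pos: [0.5049, -0.172, 0.0682]
orientation: [2.221, 2.22, 0.0]
ft_force: [-1.0, 0.6, 4.2]
opening: 0.681
clock: 29.82
ee_pos: [0.5032, -0.1712, 0.1473]
orientation: [-2.22, -2.219, 0.002]
ft_force: [-0.1, 0.0, -4.5]
opening: 0.681
clock: 30.23
ee_pos: [0.5048, -0.172, 0.2189]
orientation: [2.221, 2.22, 0.001]
ft_force: [0.6, -0.5, -4.5]
opening: 0.683
clock: 30.65
ee_pos: [0.504, -0.1716, 0.2166]
orientation: [-2.221, -2.219, 0.001]
ft_force: [-0.4, 0.0, -4.3]
opening: 0.68
mean [ 0.0225927   0.00871653 -4.4557244 ] std [0.44828222 0.45191622 0.56334863] tau [-40.93901789 -40.74909604] t 31.15 z [ 0.50451617 -0.17186222  0.21780067] open 0.6807671807841607
t 31.15 pos [ 0.5045 -0.1719  0.2178] ft [-0.0126  0.4404 -3.8743] tq [-0.033   0.0803 -0.0465] open 0.681 j [-0.4763  0.0034  1.7714 -0.      1.3668 -0.4758]
tool x,y,z: [ 0.0005  1.     -0.0001] [ 1.     -0.0005  0.0001] [ 0.0001 -0.0001 -1.    ]
[ 0.00064593  0.00018952  0.00199802  0.00142764 -0.00032598 -0.0007474 ]
```

View pics/scene9.png

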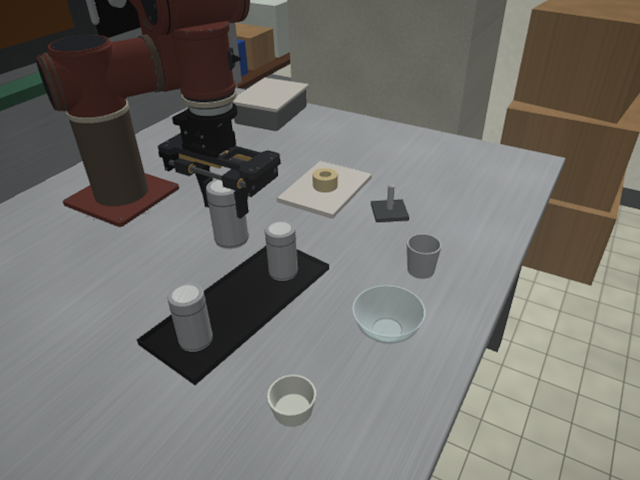

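View pics/top9.png

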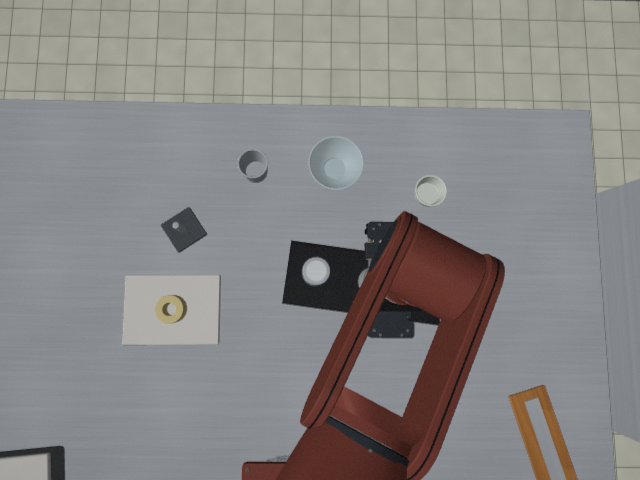

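The held tin hangs upright at about (228,215) in the scene view. The other two stand at (282,250) and (190,317), and the roll lies flat on the board at (325,180), or (170,309) from above. The bystanders are where they started. I'm handing in.

```bash
python3 -c "
from bench import r
print(r.finish_job())"
```

```text
the job is handed in; nothing more can be done
None
```

I handed the job in at about 31 s on the clock, with the middle tin, the heaviest, held up in the gripper.

- **Tape roll:** I slid it off the post, pressed it onto the board until the board pushed back with about 15 N, and let go. The last pictures show it lying flat near the board's centre.
- **Weighing:** I lifted each tin about 5 cm and set it back, going left to right. The readings were about 2.7 N (left), 4.6 N (middle) and 2.1 N (right), each averaged from ten noisy samples (spread about 0.4 N).
- **Final hold:** The middle tin's underside is about 15 cm above the tray, worked out from the arm's rise since gripping it. It is upright and still, in a 25 N grip. Weighed again at that height it read 4.5 N.
- **Other items:** The other two tins stand at their places on the tray. The bowl, dish and cup look unmoved in the last pictures.

No check failed. The three cameras disagreed by up to about 4 mm on where the roll was, so I took a value in between and the grip closed cleanly on it. The wrist camera's fits to tins partly hidden by the gripper were poor, so I ignored them.

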